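# Start the music hour

### The arm

A 6-joint arm with a two-finger parallel gripper is mounted at the origin on the work surface. World frame = base frame: x ahead of the robot, y to its left, z up, the work surface at z = 0. Lengths are in m, angles in rad, forces in N, time in s.
With the tool pointing down it reaches from about 0.225 to 0.875 m from the base axis. Payload 3.4 kg.
Tool frame: the origin (TCP) lies between the finger pads; the fingertips stand 14 mm ahead of it and the grasp point (between the pads) lies 5 mm behind it; z points along the fingers, y is the direction in which the jaws open and shut (so a half turn about z gives the same grasp; the last joint's range is limited). The gripper opens to 85 mm and grips with 20 to 120 N. Pads are 22 mm wide; open, the fingers measure 114 mm over their backs; the gripper's body (76 mm by 85 mm) begins 54 mm behind the grasp point. The pads swing forward as they close: fully open they stand 13 mm farther back than shut.
Start: joints at [-1.4, 0.276, 1.505, -0, 1.361, -0.121], TCP at [0.165, -0.551, 0.245] pointing down, gripper open.
Joint ranges: [-2.89, 2.89], [-0.75, 2.08], [0.22, 2.7], [-1.18, 4.32], [0.11, 2.71], [-2.7, 2.7]. Speed limits (rad/s): [2.57, 2.57, 3.14, 3.14, 3.14, 3.14].

### API

Orientations are given as a unit quaternion [w, x, y, z].
In Python, from rig import manip, get_image, job gives the robot as it stands. The module is installed in compiled form; this text tells all that it offers.
- The arm moves only by the tool step_arm, never from a script. Its argument "moves" is one flat list of numbers, 5 for each row, row after row: the shift along the tool's x, y, z as a fraction of full scale, then the turn about the tool's z as a fraction of full scale, then the gripper's target within -1 to 1 (shut at 1, half-way at 0, fully open at -1). In form: [dx, dy, dz, twist, hand, dx, dy, dz, twist, hand, ...]. A call has 1 to 5 rows; each row is the pose to reach, as a shift and turn from the pose commanded when the call began, along the tool's axes at that moment, turning the shorter way round; what a row does not reach only later rows make up. Full scale, the value 1, is 500 mm for a shift and pi rad for a turn. A row lasts 1/10 s, in which the tool goes at most 50 mm and 8.59 degrees, less where a joint would pass 70% of its speed; a pose out of reach is approached as far as the arm can. A call with a number of a shift or a turn outside -1 to 1 is refused whole. A call with a gripper value outside its range is refused whole. The fingers move at their own pace and stop on an object; "force" is the grip in N (left out, the last holds). Time passes only in rows, so rows that repeat a pose let the fingers close. It gives the time, the measured TCP pose, the force and the opening at its end, in the units of the state.
- manip.get_state(): the state, without advancing time (a new reading comes with each control period).
- get_image(name): name is "scene" or "top" or "wrist"; returns a dict with "frame" (400x640x3 uint8, blue, green, red), "fx", "fy", "cx", "cy" (pixels), "rvec" (rotation vector, rad) and "tvec" (3), from world to camera coordinates, as OpenCV has them; the wrist camera has in their place "T_tool_cam" (4x4, takes a point from camera to tool coordinates, whose origin is the TCP and whose axes are the flange's). Camera axes: x right, y down, z forward; pixel columns grow to the right and rows downward; lengths in m; the calibration is good to about 2 mm. A picture is of the moment at which its call begins: read the wrist's pose just before it. There is no depth.
- job.sign_off(): hands the job in, once; it reports no verdict.
The state is a dict: "clock": time; "qpos": joint angles; "qd": joint speeds; "effort": joint torques, N m; "position": TCP position; "ee_rot": TCP orientation; "contact_force": force on the tool from outside, world axes, zero at the start; "moment": the same for the moment, N m; "width": finger opening in m.
Only numpy, scipy, OpenCV 4.12 (cv2) and the standard library are available. Lean on these libraries where they do the work, as an engineer would, in place of code of your own. Each camera call takes 0.05 s, during which the arm holds its last target. There are 200 camera calls.

### The job

Switch on the music set for the activity room by pressing: first the red rocker of the grey power box, then the blue rocker of the white disc player, then the black rocker of the wooden speaker, each pushed fully over to its white-dot side. Last, press the green play button on the player all the way down and let it spring back. Only press: do not lift or shift the three units, leave the orange stop button alone, and leave the glue stick, mug and glasses case where they stand.

Things in the scene. Friction and masses are not known exactly. Their poses are not given: they have to be found in the camera images.
- power_box: grey box 130 x 130 x 60 mm, 2 kg, loose on the table, two round white sockets on its +x side; red rocker in the middle of its top. Origin: centre of the underside; z up
- player: white disc player 150 (x) x 160 (y) x 70 mm high, 2.2 kg, loose on the table, disc slot and display on its +x side; on top the blue rocker (y +40 mm) and two round buttons (y -40 mm): green play and orange stop. Origin: centre of the underside; z up
- speaker: wooden speaker box 160 x 160 x 120 mm high, 2.8 kg, loose on the table, black grille on its +x side; black rocker on top at y -35 mm, the glue stick stands on the other half of the top. Origin: centre of the underside; z up
- power_rocker (a joint): red rocker paddle on the power box's top, 60 (unit's x) x 34 x 8 mm; pivot under its middle at x 0, y 0, z 73 mm in the power box's frame. Rad: 0 = off (white-dot half, at the unit's -x end, 10 deg up), 0.36 = fully on (10 deg down); over 0.30 is on. Stays where left (friction, about 3.5 N at the dot): push all the way
- power_rocker_on (a point): centre of the white dot on the red rocker's top face, 20 mm from the pivot: the place to press. It sinks about 7 mm from off to fully on; its frame tilts with the rocker
- player_rocker (a joint): blue rocker paddle on the player's top, 60 (unit's x) x 34 x 8 mm; pivot under its middle at x 0, y 40, z 83 mm in the player's frame. Rad: 0 = off (white-dot half, at the unit's +x end, 10 deg up), 0.36 = fully on (10 deg down); over 0.30 is on. Stays where left (friction, about 3.5 N at the dot): push all the way
- player_rocker_on (a point): centre of the white dot on the blue rocker's top face, 20 mm from the pivot: the place to press. It sinks about 7 mm from off to fully on; its frame tilts with the rocker
- speaker_rocker (a joint): black rocker paddle on the speaker's top, 60 (unit's x) x 34 x 8 mm; pivot under its middle at x 0, y -35, z 133 mm in the speaker's frame. Rad: 0 = off (white-dot half, at the unit's -x end, 10 deg up), 0.36 = fully on (10 deg down); over 0.30 is on. Stays where left (friction, about 3.5 N at the dot): push all the way
- speaker_rocker_on (a point): centre of the white dot on the black rocker's top face, 20 mm from the pivot: the place to press. It sinks about 7 mm from off to fully on; its frame tilts with the rocker
- play (a joint): green round play push button, 28 mm across, at x -36, y -40 mm on the player's top, standing about 10 mm above a 44 mm wide black collar. Value in m: 0 = up, 0.006 = fully down; over 0.0045 counts as pressed. Sprung: about 5 N fully down, returns by itself
- play_top (a point): centre of the green button's top face, moves with it
- stop (a joint): orange round stop push button, same size and make as play, at x +36, y -40 mm on the player's top; not to be pressed. Value in m, 0 = up
- stop_top (a point): centre of the orange button's top face
- glue_stick: white glue stick with an orange cap, 27 mm across, 92 mm tall, standing loose on the speaker's top. Origin: centre of its underside; z up
- mug: blue mug 80 mm across, 90 mm tall, handle at its +y, standing on the table beyond the units. Origin: centre of its underside
- glasses_case: grey spectacle case 60 x 158 (y) x 34 mm lying on the table beyond the units. Origin: centre of its underside

How it is judged:
By the outcome, as a careful person would: the job done as asked, in the order asked, and still so for the second after the job is handed in, with the robot touching nothing.
It also fails if it takes over 64 s, if anything falls off the work surface, if the arm or the gripper's body presses on something with over 40 N, if the wrist force passes 120 N, or if a joint passes its speed limit or range.

## Working session

There is one attempt and no reset: what is moved stays moved. The work goes in short steps, Python scripts to look and compute and a tool call to move; the robot and the scene stay as the last step left them, time stands still between calls to the robot, and variables do not carry over. Pictures are saved under pics/ and viewed, about 8 in all and at most 12, crops included, and the job is handed in when it is done.

Besides the shell and the picture viewer there is one more tool, called as a command line: name --argument value ..., lists and objects as JSON in quotes. step_arm: Moves the arm, as the interface text tells. Its arguments: {"type":"object","properties":{"moves":{"type":"array","items":{"type":"number","minimum":-1,"maximum":1}},"force":{"type":"number"}},"required":["moves"]}

```bash
mkdir -p pics
cat > h.py <<'E'
import numpy as np, cv2
from scipy.spatial.transform import Rotation as R
from rig import manip, get_image, job
def cam(n):
    st=manip.get_state(); d=get_image(n)
    if n=='wrist':
        T=np.eye(4); q=st['ee_rot']; T[:3,:3]=R.from_quat([q[1],q[2],q[3],q[0]]).as_matrix(); T[:3,3]=st['position']
        T=T@np.array(d['T_tool_cam']); Rc,o=T[:3,:3],T[:3,3]
    else:
        Rw=cv2.Rodrigues(np.array(d['rvec'],float))[0]; Rc=Rw.T; o=-Rc@np.array(d['tvec'],float).ravel()
    return dict(f=d['frame'],K=(d['fx'],d['fy'],d['cx'],d['cy']),R=Rc,o=o)
def ray(c,uv):
    fx,fy,cx,cy=c['K']; v=c['R']@np.array([(uv[0]-cx)/fx,(uv[1]-cy)/fy,1]); return v/np.linalg.norm(v)
def onz(c,uv,z):
    v=ray(c,uv); return c['o']+v*(z-c['o'][2])/v[2]
def proj(c,p):
    fx,fy,cx,cy=c['K']; q=c['R'].T@(np.array(p)-c['o']); return np.array([fx*q[0]/q[2]+cx,fy*q[1]/q[2]+cy])
def tri(obs):
    A=np.zeros((3,3));b=np.zeros(3)
    for c,uv in obs:
        v=ray(c,uv);P=np.eye(3)-np.outer(v,v);A+=P;b+=P@c['o']
    p=np.linalg.solve(A,b); return p,[np.round(proj(c,p)-uv,1) for c,uv in obs]
E
python3 - <<'E'
from h import *
import pickle
s=manip.get_state();print(s)
for n in('scene','top'):
    c=cam(n);cv2.imwrite(f'pics/{n}1.png',c['f']);pickle.dump(c,open(n+'.pkl','wb'));print(n,c['o'])
E
```

```text
{'clock': 0.0, 'qpos': array([-1.39997588e+00,  2.76607555e-01,  1.50611453e+00, -1.16291436e-05,
        1.36071798e+00, -1.20997696e-01]), 'qd': array([ 0.00127758,  0.00122187, -0.00078439,  0.00010007,  0.00117387,
        0.00248163]), 'effort': array([-1.10584020e-03, -4.16766930e+01, -2.45803428e+01, -2.33079084e-05,
        1.10129084e-02,  3.03765589e-06]), 'position': array([ 0.16533078, -0.55019694,  0.24443995]), 'ee_rot': array([-9.23276650e-04,  9.89373544e-01,  1.45393046e-01, -2.86922302e-05]), 'contact_force': array([-0.29256281,  0.60526293, -0.87754005]), 'moment': array([5.58929215e-02, 1.23937921e-02, 1.74428223e-05]), 'width': 0.08529962477848572}
scene [ 1.18904467 -0.44443527  0.64485724]
top [0.42294009 0.00906495 1.31203892]
```

View pics/top1.png

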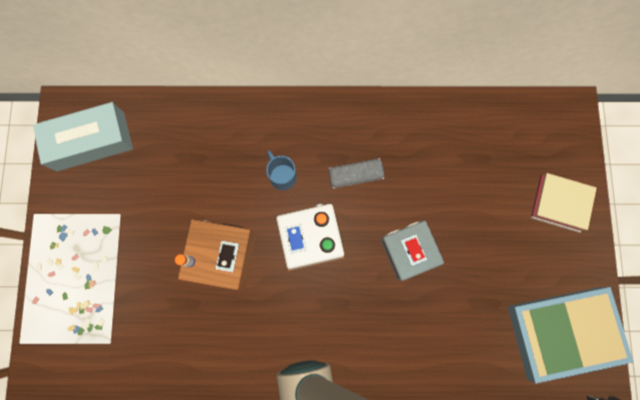

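View pics/scene1.png

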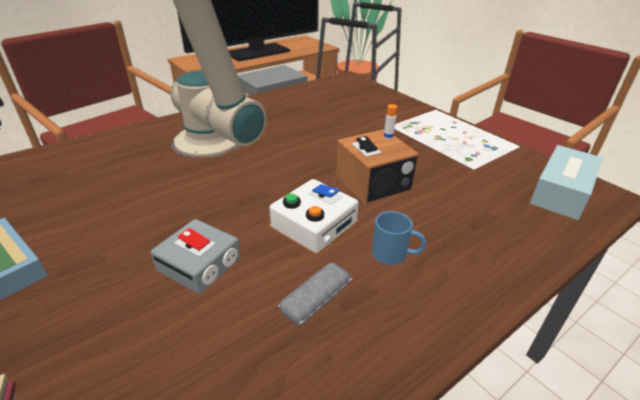

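The top view shows the three units: speaker (215,255) with the glue stick at about (187,261), player (310,237), and power box (413,250). The scene view agrees. Next I triangulate the coloured parts.

```bash
cat > m.py <<'E'
from h import *
def blobs(c,roi=None):
    h=cv2.cvtColor(c['f'],cv2.COLOR_BGR2HSV); H,S,V=[h[...,i].astype(int) for i in range(3)]
    return {'red':((H<5)|(H>175))&(S>190)&(V>150),'blue':(H>108)&(H<122)&(S>150)&(V>120),'green':(H>50)&(H<75)&(S>120)&(V>90),'orange':(H>7)&(H<14)&(S>200)&(V>200)}
def comps(m,mn=15):
    n,l,s,ce=cv2.connectedComponentsWithStats(m.astype(np.uint8)); return [(int(s[i,4]),ce[i].round(1),s[i,:4].tolist()) for i in range(1,n) if s[i,4]>=mn]
E
python3 - <<'E'
from m import *
import pickle
for n in('scene','top'):
    c=pickle.load(open(n+'.pkl','rb'));print(n)
    for k,m in blobs(c).items(): print(k,comps(m))
t=pickle.load(open('top.pkl','rb'));s=pickle.load(open('scene.pkl','rb'))
im=np.vstack([cv2.resize(t['f'][200:300,170:450],None,fx=2.8,fy=2.8,interpolation=cv2.INTER_CUBIC),cv2.resize(s['f'][100:290,150:430],None,fx=1.6,fy=1.6)[:,:448].copy() if 0 else cv2.resize(s['f'][100:290,150:430],(784,310))])
cv2.imwrite('pics/crop1.png',im)
E
```

```text
scene
red [(262, array([194.5, 239.6]), [179, 229, 29, 20])]
blue [(139, array([324.2, 190.1]), [313, 185, 25, 11])]
green [(83, array([291. , 198.2]), [286, 194, 12, 9])]
orange [(16, array([313.9, 212. ]), [309, 210, 12, 4])]
top
red [(156, array([413.5, 247.9]), [407, 240, 16, 20])]
blue [(44, array([292.1, 239.2]), [289, 230, 8, 19])]
green [(64, array([327.1, 244.3]), [323, 240, 9, 9])]
orange []
```

View pics/crop1.png

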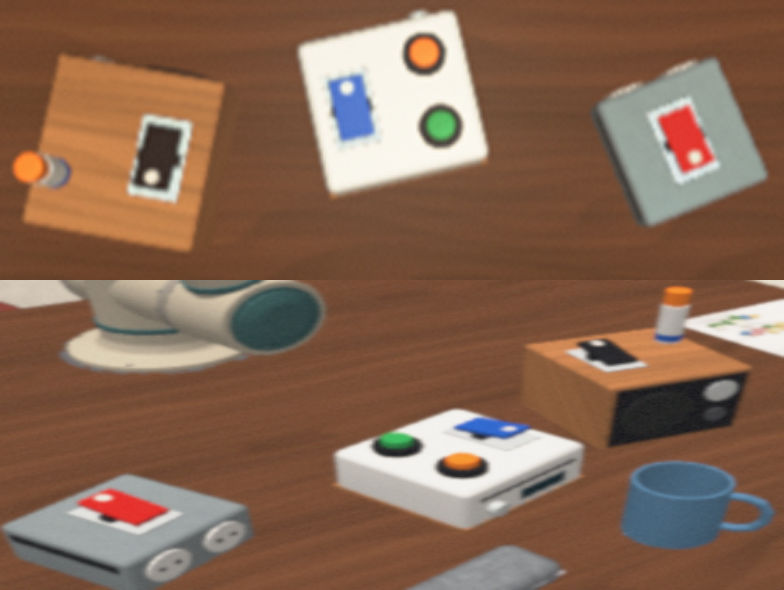

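The crop shows the white dots clearly. In top pixels, black is at (223.9,263.2), blue (293.9,231.1) and red (418.2,256.1). In scene pixels they are (363.2,138.6), (332.1,191.3) and (187.5,233). Now I triangulate them.

Run:
```python
from m import *
import pickle
t=pickle.load(open('top.pkl','rb'));s=pickle.load(open('scene.pkl','rb'))
for k,a,b in [('red',(418.2,256.1),(187.5,233)),('blue',(293.9,231.1),(332.1,191.3)),('black',(223.9,263.2),(363.2,138.6)),('green',(327.1,244.5),(291.4,197.8)),('orange',(321.3,219),(315,212.5)),('gluebase',(170+55/2.8,200+172/2.8),(150+668/2.8,100+57/1.632)),('gluetop',(170+28/2.8,200+167/2.8),(150+678/2.8,100+10/1.632))]:
    p,e=tri([(t,a),(s,b)]);print(k,p.round(4),e)
c=lambda u,v:(170+u/2.8,200+v/2.8)
for n,z,cs in [('power',.06,[(600,107),(714,62),(767,180),(650,225)]),('player',.07,[(299,44),(457,12),(488,155),(332,193)]),('speaker',.12,[(61,55),(223,84),(190,250),(24,220)])]:
    P=np.array([onz(t,c(*q),z) for q in cs]);print(n,P.mean(0).round(4),[round(float(np.linalg.norm(P[i]-P[i-1])),3) for i in range(4)], 'xaxis yaw',np.degrees(np.arctan2(*(P[0]-P[3]+P[1]-P[2])[[1,0]])).round(1))
```

```text
red [ 0.5069 -0.2659  0.0803] [array([-1. , -0.4]), array([-1.4,  0. ])]
blue [0.5732 0.067  0.0893] [array([-0.8, -0.6]), array([-1.1,  0.1])]
black [0.4844 0.2414 0.1391] [array([-0.6, -0.5]), array([-0.7,  0.1])]
green [ 0.5367 -0.0232  0.0867] [array([-0.4, -0.2]), array([-0.5,  0. ])]
orange [ 0.6069 -0.0074  0.0805] [array([-0.5, -0.4]), array([-0.8,  0.1])]
gluebase [0.4897 0.3325 0.1256] [array([-0.6, -0.5]), array([-0.7,  0.1])]
gluetop [0.4891 0.3327 0.2101] [array([-0.6, -0.5]), array([-0.7,  0.1])]
power [ 0.5209 -0.2617  0.06  ] [0.123, 0.122, 0.125, 0.123] xaxis yaw 21.8
player [0.5612 0.0198 0.07  ] [0.149, 0.158, 0.143, 0.155] xaxis yaw 12.5
speaker [0.5079 0.269  0.12  ] [0.155, 0.155, 0.155, 0.156] xaxis yaw -9.8
```

Each dot lies within about 5 mm of where its unit's footprint puts it, and the heights agree with the text. I'll move over the power box with the gripper shut.

step_arm --moves '[0.81, -0.346, 0, -0.028, 1, 0.81, -0.346, 0, -0.028, 1, 0.81, -0.346, 0, -0.028, 1, 0.81, -0.346, 0, -0.028, 1, 0.81, -0.346, 0, -0.028, 1]'

```text
clock: 0.6
position: [0.3584, -0.389, 0.245]
ee_rot: [-0.0, 0.982, 0.188, -0.0]
contact_force: [0.3, -1.0, -0.9]
width: 0.0124
```

```bash
cat > go.py <<'E'
from h import *
import sys
x,y,z,yaw=map(float,sys.argv[1:5]) # yaw deg of tool x in world
s=manip.get_state();q=s['ee_rot'];M=R.from_quat([q[1],q[2],q[3],q[0]]).as_matrix()
d=M.T@(np.array([x,y,z])-s['position'])
cy=np.degrees(np.arctan2(M[1,0],M[0,0])); tw=-(yaw-cy)/180
print('t',s['clock'],'p',s['position'].round(4),'yaw',cy.round(2),'F',s['contact_force'].round(1),'w',s['width'].round(3))
print('units',(d/.5).round(4),'twist',round(tw,4))
E
python3 go.py .503 -.268 .2 21.8
```

```text
Traceback (most recent call last):
  File "go.py", line 7, in <module>
    print('t',s['clock'],'p',s['position'].round(4),'yaw',cy.round(2),'F',s['contact_force'].round(1),'w',s['width'].round(3))
                                                                                                          ^^^^^^^^^^^^^^^^
AttributeError: 'float' object has no attribute 'round'
```

```bash
sed -i "s/s\['width'\].round(3)/round(s['width'],3)/" go.py; python3 go.py .503 -.268 .2 21.8
```

```text
t 0.6 p [ 0.3584 -0.389   0.245 ] yaw 21.73 F [ 0.3 -1.  -0.9] w 0.012
units [ 0.3582 -0.1176  0.09  ] twist -0.0004
```

step_arm --moves '[0.358, -0.118, 0.09, 0, 1, 0.358, -0.118, 0.09, 0, 1, 0.358, -0.118, 0.09, 0, 1, 0.358, -0.118, 0.09, 0, 1, 0.358, -0.118, 0.09, 0, 1]'

```text
clock: 1.1
position: [0.5044, -0.265, 0.1982]
ee_rot: [-0.002, 0.981, 0.191, -0.0]
contact_force: [-0.6, 0.6, -0.1]
width: 0.0001
```

```bash
python3 go.py .503 -.268 .2 21.8
python3 - <<'E'
from m import *
import pickle
c=cam('wrist');cv2.imwrite('pics/w1.png',c['f']);pickle.dump(c,open('w1.pkl','wb'));print(c['o'],c['R'].round(3),c['K'])
for p in [(.507,-.266,.08),(.503,-.268,.08)]: print(proj(c,p))
E
```

```text
t 1.1 p [ 0.5044 -0.265   0.1982] yaw 22.08 F [-0.6  0.6 -0.1] w 0.0
units [-0.0047  0.0045 -0.0037] twist 0.0015
[ 0.57696917 -0.23685332  0.3271675 ] [[ 0.375 -0.883 -0.284]
 [-0.927 -0.358 -0.11 ]
 [-0.004  0.304 -0.953]] (330.24225226596684, 330.24225226596684, 318.9470886476546, 200.03268989636322)
[321.32028249 196.15490797]
[321.75927748 201.57235278]
```

View pics/w1.png

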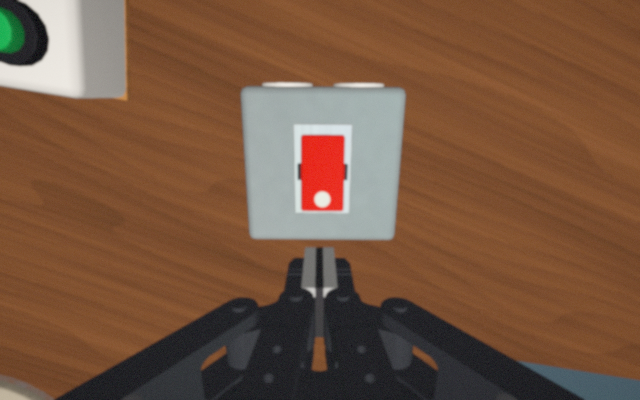

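The wrist view shows the red dot at (322,199) and the rocker aligned with the tool axis. The ray through the dot onto z = 0.08 gives about (0.505,-0.267), within 2 mm of the fixed-camera estimate. I'll press about 3 mm outside the dot.

```bash
python3 go.py .502 -.268 .105 22
```

```text
t 1.15 p [ 0.5027 -0.2671  0.1989] yaw 22.01 F [-0.3 -1.2 -0.2] w 0.0
units [-0.0017  0.0017  0.1877] twist 0.0001
```

step_arm --moves '[-0.001, 0, 0.09, 0, 1, -0.001, 0, 0.13, 0, 1, -0.001, 0, 0.17, 0, 1, -0.001, 0, 0.19, 0, 1, -0.001, 0, 0.19, 0, 1]'

```text
clock: 1.65
position: [0.4998, -0.2698, 0.1042]
ee_rot: [-0.001, 0.982, 0.188, -0.001]
contact_force: [-0.6, -0.2, 0.6]
width: 0.0001
```

step_arm --moves '[0, 0, 0.006, 0, 1, 0, 0, 0.012, 0, 1, 0, 0, 0.018, 0, 1, 0, 0, 0.022, 0, 1, 0, 0, 0.022, 0, 1]'

```text
clock: 2.15
position: [0.5014, -0.2698, 0.0946]
ee_rot: [0.0, 0.982, 0.189, 0.0]
contact_force: [0.4, 0.2, -0.1]
width: -0.0002
```

step_arm --moves '[0, 0, 0.003, 0, 1, 0, 0, 0.006, 0, 1, 0, 0, 0.008, 0, 1, 0, 0, 0.008, 0, 1]'

```text
clock: 2.55
position: [0.501, -0.2698, 0.0904]
ee_rot: [0.0, 0.982, 0.189, -0.0]
contact_force: [-2.3, -1.6, 3.3]
width: -0.0002
```

step_arm --moves '[0, 0, 0.002, 0, 1, 0, 0, 0.004, 0, 1, 0, 0, 0.004, 0, 1]'

```text
clock: 2.85
position: [0.5008, -0.2699, 0.0883]
ee_rot: [0.0, 0.982, 0.189, -0.0]
contact_force: [-4.0, -1.8, 4.2]
width: -0.0001
```

step_arm --moves '[0, 0, 0.002, 0, 1, 0, 0, 0.004, 0, 1, 0, 0, 0.004, 0, 1]'

```text
clock: 3.15
position: [0.5009, -0.27, 0.0876]
ee_rot: [0.0, 0.982, 0.189, -0.0]
contact_force: [-6.0, -2.5, 12.1]
width: -0.0003
```

step_arm --moves '[0, 0, 0.002, 0, 1, 0, 0, 0.003, 0, 1, 0, 0, 0.003, 0, 1]'

```text
clock: 3.45
position: [0.5009, -0.27, 0.0873]
ee_rot: [0.001, 0.982, 0.189, -0.0]
contact_force: [-8.0, -0.4, 19.3]
width: 0.0001
```

The force reached 19 N with almost no further travel, so the rocker is at its stop. I'll lift and check.

step_arm --moves '[0, 0, -0.04, 0, 1, 0, 0, -0.13, 0, 1, 0, 0, -0.23, 0, 1, 0, 0, -0.23, 0, 1, 0, 0, -0.23, 0, 1]'

```text
clock: 3.95
position: [0.5025, -0.2694, 0.2008]
ee_rot: [0.001, 0.982, 0.189, 0.002]
contact_force: [0.2, -0.5, -0.8]
width: -0.0002
```

```bash
python3 - <<'E'
from m import *
import pickle
c=cam('wrist');pickle.dump(c,open('w2.pkl','wb'))
a=pickle.load(open('w1.pkl','rb'))
for d in(a,c):
    m=blobs(d)['red'];print(comps(m,200)); d['x']=cv2.resize(d['f'][70:260,220:420],None,fx=2,fy=2,interpolation=2)
    f=d['f'].astype(int);w=(f.min(2)>190);print('w',comps(w,20))
cv2.imwrite('pics/w2.png',np.hstack([a['x'],c['x']]))
E
python3 go.py .505 .02 .2 12.5
```

```text
[(2624, array([322.1, 169. ]), [301, 136, 43, 73])]
w [(4294, array([51.7, 52.6]), [0, 0, 82, 96]), (107, array([287.3,  84.3]), [269, 83, 37, 4]), (101, array([362.2,  85. ]), [343, 84, 38, 3]), (1407, array([322.3, 156.4]), [294, 124, 58, 89]), (170, array([321.8, 198.9]), [315, 192, 15, 15])]
[(2519, array([316.3, 163.6]), [295, 133, 44, 69])]
w [(4040, array([47.5, 51.1]), [0, 0, 76, 93]), (108, array([281.1,  80.5]), [262, 79, 39, 4]), (113, array([355.2,  80.6]), [336, 79, 38, 4]), (1646, array([317.1, 157.4]), [288, 120, 58, 89]), (136, array([316.4, 193.1]), [310, 187, 14, 13])]
t 4.0 p [ 0.5014 -0.2688  0.1992] yaw 21.76 F [ 0.4  0.2 -1.7] w 0.0
units [ 0.2208 -0.5339 -0.0009] twist 0.0515
```

View pics/w2.png

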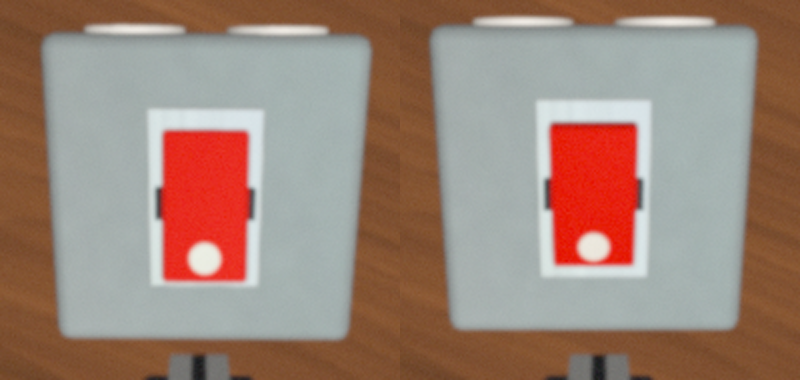

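Comparing before (left) and after (right), the dot end of the red rocker is down and the far end stands up with its edge showing, and the box hasn't moved. Next is the blue rocker.

```bash
python3 go.py .575 .066 .2 12.5
```

```text
t 4.0 p [ 0.5014 -0.2688  0.1992] yaw 21.76 F [ 0.4  0.2 -1.7] w 0.0
units [ 0.385  -0.5674 -0.0007] twist 0.0515
```

step_arm --moves '[0.385, -0.567, 0, 0.0515, 1, 0.385, -0.567, 0, 0.0515, 1, 0.385, -0.567, 0, 0.0515, 1, 0.385, -0.567, 0, 0.0515, 1, 0.385, -0.567, 0, 0.0515, 1]'

```text
clock: 4.5
position: [0.5535, -0.0259, 0.1974]
ee_rot: [-0.001, 0.994, 0.109, -0.002]
contact_force: [0.6, -1.0, -0.4]
width: -0.0001
```

```bash
python3 go.py .575 .066 .2 12.5
```

```text
t 4.5 p [ 0.5535 -0.0259  0.1974] yaw 12.46 F [ 0.6 -1.  -0.4] w -0.0
units [ 0.0815 -0.1701 -0.0051] twist -0.0002
```

step_arm --moves '[0.081, -0.17, -0.003, 0, 1, 0.081, -0.17, -0.003, 0, 1, 0.081, -0.17, -0.003, 0, 1, 0.081, -0.17, -0.003, 0, 1, 0.081, -0.17, -0.003, 0, 1]'

```text
clock: 5.0
position: [0.5747, 0.0627, 0.1998]
ee_rot: [0.0, 0.994, 0.109, -0.002]
contact_force: [0.4, -0.3, -0.8]
width: 0.0002
```

```bash
python3 - <<'E'
from m import *
import pickle
c=cam('wrist');pickle.dump(c,open('w3.pkl','wb'));cv2.imwrite('pics/w3.png',c['f'])
b=blobs(c)
for k,z in(('blue',.083),('green',.087),('orange',.087)):
    for n in comps(b[k],150): print(k,n,onz(c,n[1],z).round(4))
m=b['blue'].astype(np.uint8);ct=max(cv2.findContours(m,0,2)[0],key=cv2.contourArea);x,y,w,h=cv2.boundingRect(ct)
sub=np.zeros_like(m);cv2.drawContours(sub,[ct],-1,1,-1)
wh=(c['f'].min(2)>150)&(sub>0)
for n in comps(wh,20):print('dot',n,onz(c,n[1],.0895).round(4))
E
python3 go.py .575 .066 .2 12.5
```

```text
green (859, array([411.5, 267.8]), [395, 251, 35, 33]) [ 0.5342 -0.0246  0.087 ]
t 5.05 p [0.5749 0.0623 0.2002] yaw 12.42 F [-0.5  0.7 -0.2] w 0.0
units [ 0.0018 -0.0071  0.0004] twist -0.0005
```

View pics/w3.png

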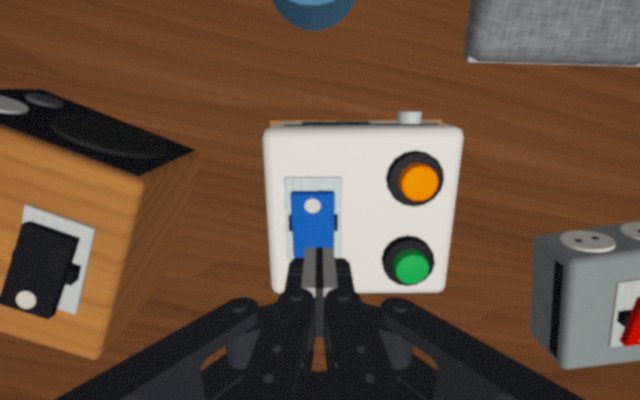

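The wrist view shows the blue dot at (313,205), green at (411,267), orange at (419,183) and the black dot at (26,300).

Run:
```python
from m import *
import pickle
c=pickle.load(open('w3.pkl','rb'));t=pickle.load(open('top.pkl','rb'));s=pickle.load(open('scene.pkl','rb'))
print(onz(c,(313,205.5),.0895),onz(c,(26,300),.1395))
print('blue',tri([(c,(313,205.5)),(t,(293.9,231.1)),(s,(332.1,191.3))]))
print('green',tri([(c,(411.5,267.8)),(t,(327.1,244.5)),(s,(291.4,197.8))]))
print('black',tri([(c,(26,300)),(t,(223.9,263.2)),(s,(363.2,138.6))]))
```

```text
[0.57065926 0.06600259 0.0895    ] [0.4812799 0.2417769 0.1395   ]
blue (array([0.57244425, 0.06663519, 0.08997551]), [array([-0.3, -2.1]), array([-0.7, -0.3]), array([-1.4, -0.2])])
green (array([ 0.53615552, -0.02352306,  0.08776395]), [array([-0.4, -1.8]), array([-0.3, -0.1]), array([-0.7, -0.4])])
black (array([0.4838833 , 0.24095139, 0.14015676]), [array([ 0.2, -2.5]), array([-0.5, -0.3]), array([-0.9, -0.3])])
```

step_arm --moves '[0.001, -0.008, 0.04, 0, 1, 0.001, -0.008, 0.09, 0, 1, 0.001, -0.008, 0.15, 0, 1, 0.001, -0.008, 0.19, 0, 1, 0.001, -0.008, 0.19, 0, 1]'

```text
clock: 5.55
position: [0.5734, 0.0658, 0.1037]
ee_rot: [-0.0, 0.994, 0.108, -0.003]
contact_force: [-1.0, -0.7, -1.0]
width: 0.0001
```

step_arm --moves '[0, 0, 0.003, 0, 1, 0, 0, 0.006, 0, 1, 0, 0, 0.009, 0, 1, 0, 0, 0.011, 0, 1, 0, 0, 0.011, 0, 1]'

```text
clock: 6.05
position: [0.5756, 0.0673, 0.1015]
ee_rot: [0.0, 0.994, 0.109, 0.001]
contact_force: [0.6, 0.0, 2.2]
width: -0.0003
```

step_arm --moves '[0, 0, 0.002, 0, 1, 0, 0, 0.004, 0, 1, 0, 0, 0.004, 0, 1]'

```text
clock: 6.35
position: [0.576, 0.0674, 0.0993]
ee_rot: [0.0, 0.994, 0.109, 0.001]
contact_force: [0.1, -0.1, 4.7]
width: -0.0002
```

step_arm --moves '[0, 0, 0.002, 0, 1, 0, 0, 0.004, 0, 1, 0, 0, 0.004, 0, 1]'

```text
clock: 6.65
position: [0.5762, 0.0675, 0.0978]
ee_rot: [0.0, 0.994, 0.109, 0.001]
contact_force: [0.5, -0.8, 8.1]
width: -0.0
```

step_arm --moves '[0, 0, 0.002, 0, 1, 0, 0, 0.003, 0, 1, 0, 0, 0.003, 0, 1]'

```text
clock: 6.95
position: [0.5762, 0.0674, 0.0976]
ee_rot: [0.0, 0.994, 0.109, 0.001]
contact_force: [-1.7, -0.5, 15.0]
width: -0.0003
```

step_arm --moves '[0, 0, 0.002, 0, 1, 0, 0, 0.002, 0, 1]'

```text
clock: 7.15
position: [0.5762, 0.0675, 0.0974]
ee_rot: [0.0, 0.994, 0.109, 0.002]
contact_force: [-3.5, -0.6, 20.2]
width: 0.0002
```

step_arm --moves '[0, 0, -0.04, 0, 1, 0, 0, -0.13, 0, 1, 0, 0, -0.21, 0, 1, 0, 0, -0.21, 0, 1, 0, 0, -0.21, 0, 1]'

```text
clock: 7.65
position: [0.575, 0.0677, 0.1994]
ee_rot: [-0.0, 0.994, 0.109, 0.0]
contact_force: [-0.9, -0.5, 0.1]
width: 0.0004
```

```bash
python3 go.py .48 .24 .26 -9.8;python3 - <<'E'
from m import *
import pickle
c=cam('wrist');pickle.dump(c,open('w4.pkl','wb'))
a=pickle.load(open('w3.pkl','rb'))
cv2.imwrite('pics/w4.png',np.hstack([cv2.resize(d['f'][110:300,250:450],None,fx=2,fy=2,interpolation=2) for d in(a,c)]))
E
```

```text
t 7.65 p [0.575  0.0677 0.1994] yaw 12.49 F [-0.9 -0.5  0.1] w 0.0
units [-0.1109 -0.3776 -0.1211] twist 0.1238
```

View pics/w4.png

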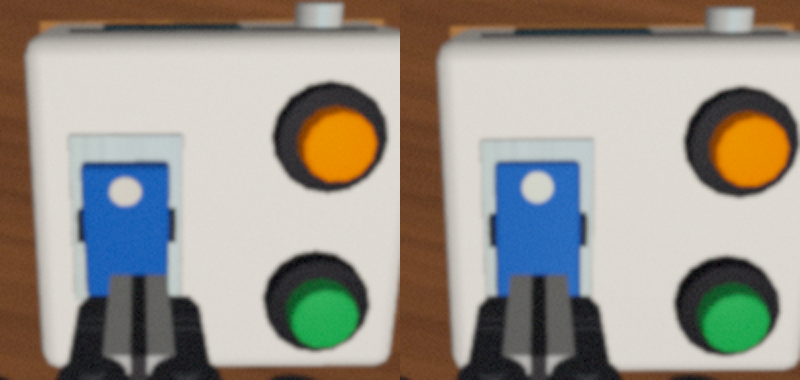

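The blue dot end has gone down: the dot sits higher in the plate and the dark end edge is gone. Both buttons are unchanged. Next is the speaker, approached from above glue-stick height.

step_arm --moves '[-0.11, -0.378, -0.121, 0.124, 1, -0.11, -0.378, -0.121, 0.124, 1, -0.11, -0.378, -0.121, 0.124, 1, -0.11, -0.378, -0.121, 0.124, 1, -0.11, -0.378, -0.121, 0.124, 1]'

```text
clock: 8.2
position: [0.4776, 0.2438, 0.2592]
ee_rot: [-0.001, 0.997, -0.083, -0.002]
contact_force: [0.6, -0.6, -0.3]
width: 0.0001
```

step_arm --moves '[0, 0, 0, 0, 1, 0, 0, 0, 0, 1]'

```text
clock: 8.4
position: [0.4804, 0.2391, 0.258]
ee_rot: [0.001, 0.996, -0.086, -0.001]
contact_force: [0.6, -0.6, -0.5]
width: 0.0001
```

```bash
python3 go.py .4795 .2405 .26 -9.8;python3 - <<'E'
from m import *
import pickle
c=cam('wrist');pickle.dump(c,open('w5.pkl','wb'));cv2.imwrite('pics/w5.png',c['f']);print(proj(c,(.483,.2405,.139)))
g=cv2.medianBlur(c['f'].min(2),3);u,v=proj(c,(.483,.2405,.139)).astype(int)
for n in comps(g[v-30:v+30,u-40:u+40]>140,20): print(n, onz(c,n[1]+[u-40,v-30],.1395).round(4))
E
```

```text
t 8.4 p [0.4804 0.2391 0.258 ] yaw -9.83 F [ 0.6 -0.6 -0.5] w 0.0
units [-0.0023 -0.0024 -0.004 ] twist -0.0001
[315.60409444 195.56431174]
(277, array([17.6, 27.9]), [13, 0, 26, 46]) [0.4884 0.2578 0.1395]
(293, array([63.4, 27.9]), [40, 0, 30, 46]) [0.4822 0.2225 0.1395]
(206, array([40.5, 31.4]), [33, 24, 16, 16]) [0.4825 0.2407 0.1395]
```

View pics/w5.png

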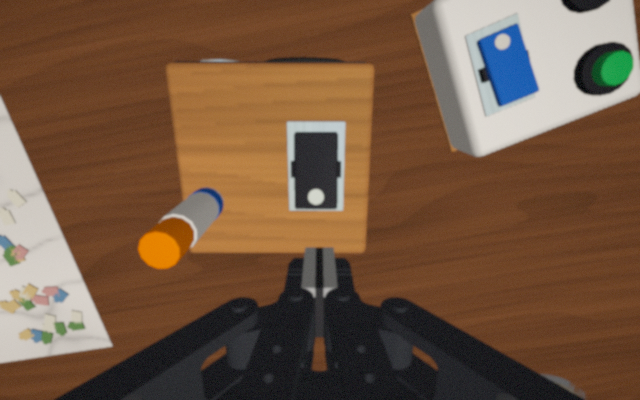

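The wrist ray puts the dot at (316,197) px, or (0.4825,0.2407). That agrees with triangulation, and the glue stick is well clear on the left. Pressing now.

step_arm --moves '[-0.003, -0.004, 0.05, 0, 1, -0.003, -0.004, 0.1, 0, 1, -0.003, -0.004, 0.16, 0, 1, -0.003, -0.004, 0.194, 0, 1, -0.003, -0.004, 0.194, 0, 1]'

```text
clock: 8.95
position: [0.478, 0.2399, 0.1592]
ee_rot: [0.002, 0.996, -0.087, -0.004]
contact_force: [0.3, 0.8, -0.8]
width: -0.0002
```

step_arm --moves '[0, 0, 0.004, 0, 1, 0, 0, 0.008, 0, 1, 0, 0, 0.012, 0, 1, 0, 0, 0.016, 0, 1, 0, 0, 0.016, 0, 1]'

```text
clock: 9.45
position: [0.4799, 0.2424, 0.1553]
ee_rot: [-0.0, 0.996, -0.086, 0.001]
contact_force: [0.4, 0.1, 1.1]
width: -0.0001
```

step_arm --moves '[0, 0, 0.002, 0, 1, 0, 0, 0.004, 0, 1, 0, 0, 0.004, 0, 1]'

```text
clock: 9.75
position: [0.4794, 0.2425, 0.1529]
ee_rot: [-0.0, 0.996, -0.086, -0.0]
contact_force: [-0.6, 0.2, 3.0]
width: -0.0001
```

step_arm --moves '[0, 0, 0.003, 0, 1, 0, 0, 0.006, 0, 1, 0, 0, 0.006, 0, 1]'

```text
clock: 10.05
position: [0.4789, 0.2426, 0.1497]
ee_rot: [-0.0, 0.996, -0.086, -0.001]
contact_force: [-2.8, 1.1, 4.3]
width: 0.0002
```

step_arm --moves '[0, 0, 0.002, 0, 1, 0, 0, 0.004, 0, 1, 0, 0, 0.004, 0, 1]'

```text
clock: 10.35
position: [0.4787, 0.2426, 0.148]
ee_rot: [-0.0, 0.996, -0.086, -0.001]
contact_force: [-3.3, 0.1, 6.2]
width: 0.0007
```

step_arm --moves '[0, 0, 0.002, 0, 1, 0, 0, 0.003, 0, 1, 0, 0, 0.003, 0, 1]'

```text
clock: 10.65
position: [0.4787, 0.2426, 0.1477]
ee_rot: [-0.0, 0.996, -0.086, -0.0]
contact_force: [-6.0, 0.6, 13.3]
width: 0.0003
```

step_arm --moves '[0, 0, 0.003, 0, 1, 0, 0, 0.003, 0, 1]'

```text
clock: 10.85
position: [0.4787, 0.2427, 0.1475]
ee_rot: [-0.0, 0.996, -0.086, -0.0]
contact_force: [-8.2, -0.2, 20.6]
width: -0.0002
```

step_arm --moves '[0, 0, -0.04, 0, 1, 0, 0, -0.13, 0, 1, 0, 0, -0.23, 0, 1, 0, 0, -0.23, 0, 1, 0, 0, -0.23, 0, 1]'

```text
clock: 11.35
position: [0.4804, 0.2424, 0.2607]
ee_rot: [-0.0, 0.996, -0.086, 0.002]
contact_force: [-0.1, 0.3, -0.2]
width: -0.0001
```

```bash
python3 go.py .5352 -.024 .2 12.5;python3 - <<'E'
from m import *
import pickle
c=cam('wrist');pickle.dump(c,open('w6.pkl','wb'))
a=pickle.load(open('w5.pkl','rb'))
cv2.imwrite('pics/w6.png',np.hstack([cv2.resize(d['f'][50:280,130:380],None,fx=1.6,fy=1.6,interpolation=2) for d in(a,c)]))
E
```

```text
t 11.35 p [0.4804 0.2424 0.2607] yaw -9.84 F [-0.1  0.3 -0.2] w -0.0
units [0.1986 0.5063 0.1215] twist -0.1241
```

View pics/w6.png

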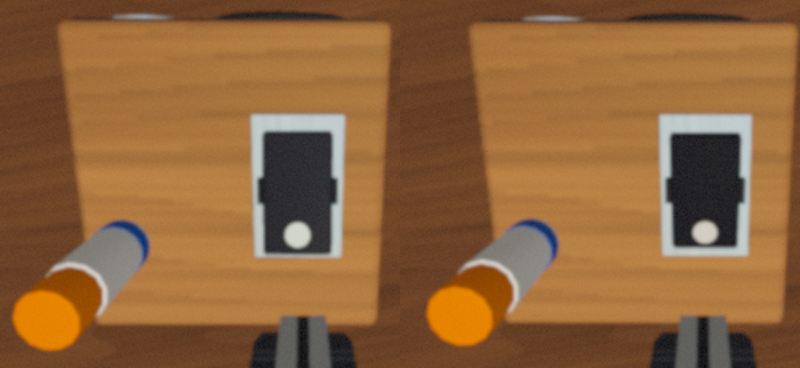

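The black rocker has tipped to the dot side, and the glue stick and speaker haven't moved. Now the play button.

step_arm --moves '[0.199, 0.506, 0.12, -0.124, 1, 0.199, 0.506, 0.12, -0.124, 1, 0.199, 0.506, 0.12, -0.124, 1, 0.199, 0.506, 0.12, -0.124, 1, 0.199, 0.506, 0.12, -0.124, 1]'

```text
clock: 11.9
position: [0.5258, 0.0105, 0.2053]
ee_rot: [-0.0, 0.994, 0.109, -0.002]
contact_force: [1.3, 1.0, -0.2]
width: -0.0003
```

```bash
python3 go.py .5352 -.024 .2 12.5
```

```text
t 11.9 p [0.5258 0.0105 0.2053] yaw 12.52 F [ 1.3  1.  -0.2] w -0.0
units [0.0033 0.0715 0.0106] twist 0.0001
```

step_arm --moves '[0.003, 0.065, 0.01, 0, 1, 0.003, 0.065, 0.01, 0, 1, 0.003, 0.065, 0.01, 0, 1, 0.003, 0.065, 0.01, 0, 1]'

```text
clock: 12.3
position: [0.5346, -0.0182, 0.2019]
ee_rot: [-0.001, 0.994, 0.109, -0.001]
contact_force: [0.4, -0.1, 0.6]
width: 0.0002
```

```bash
python3 - <<'E'
from m import *
c=cam('wrist');b=blobs(c);print(proj(c,(.5352,-.024,.087)))
for n in comps(b['green'],150): print(n,onz(c,n[1],.087).round(4))
cv2.imwrite('pics/w7.png',c['f'])
E
python3 go.py .5352 -.024 .11 12.5
```

```text
[325.90012991 200.56967235]
(1015, array([325.5, 201.2]), [308, 184, 36, 35]) [ 0.5346 -0.0238  0.087 ]
t 12.35 p [ 0.5348 -0.018   0.2023] yaw 12.56 F [ 0.  -0.4 -0. ] w -0.0
units [-0.0017  0.0121  0.1847] twist 0.0003
```

The wrist ray puts the green button at (0.5346,-0.0238), matching the earlier estimate to within 1 mm.

step_arm --moves '[-0.002, 0.012, 0.05, 0, 1, -0.002, 0.012, 0.1, 0, 1, -0.002, 0.012, 0.15, 0, 1, -0.002, 0.012, 0.186, 0, 1, -0.002, 0.012, 0.186, 0, 1]'

```text
clock: 12.85
position: [0.5336, -0.0235, 0.1078]
ee_rot: [-0.001, 0.994, 0.11, -0.003]
contact_force: [-0.3, -1.7, -0.3]
width: -0.0
```

step_arm --moves '[0, 0, 0.004, 0, 1, 0, 0, 0.008, 0, 1, 0, 0, 0.012, 0, 1, 0, 0, 0.016, 0, 1, 0, 0, 0.016, 0, 1]'

```text
clock: 13.35
position: [0.5367, -0.025, 0.1027]
ee_rot: [-0.0, 0.994, 0.109, 0.001]
contact_force: [0.9, 1.6, 3.0]
width: -0.0
```

step_arm --moves '[0, 0, 0.003, 0, 1, 0, 0, 0.006, 0, 1, 0, 0, 0.006, 0, 1]'

```text
clock: 13.65
position: [0.5367, -0.0251, 0.1]
ee_rot: [0.0, 0.994, 0.109, 0.001]
contact_force: [-0.2, 3.0, 9.2]
width: 0.0002
```

step_arm --moves '[0, 0, 0.002, 0, 1, 0, 0, 0.004, 0, 1, 0, 0, 0.004, 0, 1]'

```text
clock: 13.95
position: [0.5367, -0.0251, 0.0998]
ee_rot: [0.0, 0.994, 0.109, 0.002]
contact_force: [-2.8, 2.7, 19.3]
width: -0.0003
```

step_arm --moves '[0, 0, 0.002, 0, 1, 0, 0, 0.003, 0, 1, 0, 0, 0.003, 0, 1]'

```text
clock: 14.25
position: [0.5368, -0.0251, 0.0996]
ee_rot: [0.0, 0.994, 0.109, 0.002]
contact_force: [-4.5, 3.2, 28.9]
width: 0.0
```

The button stops hard at TCP z = 0.0997. I'll back off slowly and read the force at each step, to confirm the travel was a full 6 mm.

step_arm --moves '[0, 0, -0.008, 0, 1, 0, 0, -0.008, 0, 1, 0, 0, -0.008, 0, 1]'

```text
clock: 14.55
position: [0.5366, -0.0251, 0.1001]
ee_rot: [0.0, 0.994, 0.109, 0.001]
contact_force: [1.1, 2.7, 5.1]
width: -0.0005
```

step_arm --moves '[0, 0, -0.004, 0, 1, 0, 0, -0.004, 0, 1, 0, 0, -0.004, 0, 1]'

```text
clock: 14.85
position: [0.5362, -0.0254, 0.1014]
ee_rot: [0.0, 0.994, 0.109, 0.0]
contact_force: [1.8, 1.0, 3.6]
width: -0.0002
```

step_arm --moves '[0, 0, -0.003, 0, 1, 0, 0, -0.003, 0, 1, 0, 0, -0.003, 0, 1]'

```text
clock: 15.15
position: [0.5359, -0.0255, 0.1029]
ee_rot: [0.0, 0.994, 0.109, 0.0]
contact_force: [1.9, 0.0, 3.8]
width: 0.0002
```

step_arm --moves '[0, 0, -0.003, 0, 1, 0, 0, -0.003, 0, 1, 0, 0, -0.003, 0, 1]'

```text
clock: 15.45
position: [0.5353, -0.0255, 0.1043]
ee_rot: [0.0, 0.994, 0.109, -0.001]
contact_force: [1.3, -1.6, 1.6]
width: 0.0002
```

step_arm --moves '[0, 0, -0.003, 0, 1, 0, 0, -0.003, 0, 1, 0, 0, -0.003, 0, 1]'

```text
clock: 15.75
position: [0.5351, -0.0252, 0.1057]
ee_rot: [-0.0, 0.994, 0.109, -0.001]
contact_force: [-1.1, 0.0, 1.0]
width: 0.0001
```

step_arm --moves '[0, 0, -0.003, 0, 1, 0, 0, -0.003, 0, 1, 0, 0, -0.003, 0, 1]'

```text
clock: 16.05
position: [0.5353, -0.025, 0.1072]
ee_rot: [-0.0, 0.994, 0.109, -0.0]
contact_force: [0.4, -0.7, -0.1]
width: -0.0001
```

The spring force fell from 5.1 N to 0 between 0.100 and 0.106, which is the full 6 mm stroke. I'll rise clear and do the final check.

step_arm --moves '[0, 0, -0.1, 0, 1, 0, 0, -0.2, 0, 1, 0, 0, -0.3, 0, 1, -0.2, 0, -0.3, 0, 1, -0.3, 0, -0.3, 0, 1]'

```text
clock: 16.55
position: [0.4388, -0.0473, 0.2592]
ee_rot: [0.001, 0.994, 0.11, 0.002]
contact_force: [-0.9, -0.4, -0.8]
width: -0.0001
```

step_arm --moves '[-0.1, 0, -0.1, 0, 1, -0.1, 0, -0.1, 0, 1, -0.1, 0, -0.1, 0, 1, -0.1, 0, -0.1, 0, 1, -0.1, 0, -0.1, 0, 1]'

```text
clock: 17.05
position: [0.3898, -0.0574, 0.3063]
ee_rot: [-0.0, 0.994, 0.109, -0.001]
contact_force: [0.5, 0.6, -0.5]
width: 0.0004
```

Run:
```python
from m import *
import pickle
a=pickle.load(open('scene.pkl','rb'));c=cam('scene');w=cam('wrist')
print([ (k,comps(m)) for k,m in blobs(c).items()])
x=cv2.resize(c['f'][110:300,150:430],(784,300)) if 0 else np.hstack([cv2.resize(d['f'][100:300,150:430],(400,286),interpolation=2) for d in(a,c)])
cv2.imwrite('pics/fin.png',np.vstack([x,cv2.resize(w['f'],(480,300))[:, :].copy() if 0 else cv2.copyMakeBorder(cv2.resize(w['f'],(480,300)),0,0,160,160,0)]))
```

```text
[('red', [(204, array([194.4, 239.2]), [180, 232, 28, 14])]), ('blue', [(174, array([323.8, 189.5]), [314, 182, 23, 17])]), ('green', [(84, array([291.1, 198.2]), [286, 194, 12, 9])]), ('orange', [])]
```

View pics/fin.png

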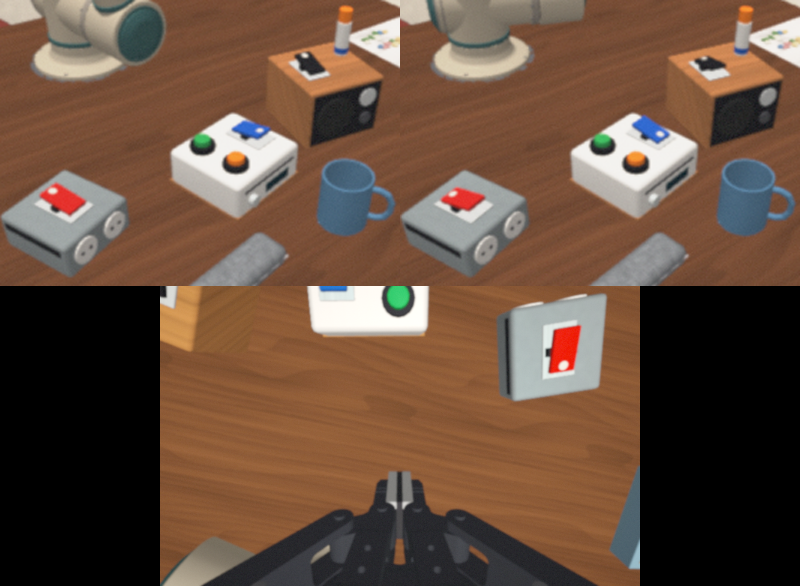

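The before and after scene views show all three rockers tipped over, the green button back up at the same pixel (291,198), and everything else where it was. Handing in.

```bash
python3 -c "
from rig import job;print(job.sign_off())"
```

```text
the job is handed in; nothing more can be done
None
```

I pressed the red, blue and black rockers in that order, each fully over to its white-dot side. I then pressed the green play button all the way down and let it spring back. The job was handed in at about 17 s.

- **Rockers:** each was pushed to a hard stop, with about 20 N and almost no further travel. The before and after pictures show all three tipped to the dot side. I judged the final angles from those pictures and the hard stops, since the joint values can't be read directly.
- **Play button:** it stopped hard, with the vertical force peaking at about 29 N. As I backed off, the spring force fell from 5.1 N to 0 over about 6 mm, which is the full stroke. It is back up at the same pixel as before.
- **Rest of the scene:** the three units, stop button, glue stick, mug and glasses case all look unmoved. The robot is clear of everything.
- **One disagreement:** the cameras put the top of the play button at 87–88 mm, but contact showed it at about 92 mm. The likely cause is the button's side blending into its colour blob. I used the contact force instead, so it didn't affect the press.

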